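# Set the bowl rest's sliding leg and shut its cam lever

### The job

Press the catch button on the bowl rest fully down and let it come back up, then slide the spring-returned leg out until its pointer lines up with the length mark. Keep the leg there while you close the cam lever flat against its grip plate; the lever must not be closed before the leg is at the mark. Finish still holding: leg at the mark, closed lever and grip plate gripped together (the worn cam does not hold against the spring by itself), with the bowl and cups left where they were.

Things in the scene. Friction and masses are not known exactly. Their poses are not given: they have to be found in the camera images.
- stand: the bowl rest, fixed: steel base plate 150 x 340 x 8 mm (local x -50 to 100, y -160 to 180) with a dark grey steel sleeve housing (52 wide, 100 long, top 54 mm above the counter) at its -y end. Origin on the counter, on the leg's line of travel. Its y axis is the way the leg slides out, z is up; the y axis lies up to 26 degrees either way from world y
- leg (a joint): how far the sliding leg is out, in m: 0 is fully in (its start), 0.115 its end stop. A return spring pulls it in (3.6 N at 0, 5 N at 0.115); let go, it slides back in. The leg is a steel bar along the stand's y axis that carries an upright grip plate and, at its outer end, a T foot
- grip_plate (a point): point on the leg's line, 53 mm above the counter and 21 mm short (stand -y) of the T foot. Upright grip plate: 16 mm thick, 62 mm long (y -41 to +21 from this point), bar top 28 and plate top 79 mm above the counter; its -x face is 11 mm from the point. With the lever closed flat on its +x face the two are 22 mm thick and centred on this point
- t_foot (a point): middle of the inner (stand -y) face of the T foot, 45 mm above the counter: an upright cross plate 84 mm wide (42 to either side of the leg), 10 mm thick, from 12 to 78 mm above the counter. It moves with the leg. Open fingers on either side of the grip plate can push the leg out by this face
- cam_lever (a joint): angle of the cam lever, in rad: 0 is closed, flat against the grip plate; it starts open, 0.32 to 0.45, limit 0.5. It stays where it is left (friction 0.1 N m: some 3 to 5 N near its middle closes it). It rides on the leg
- lever_mid (a point): middle of the outer face of the cam lever, an aluminium paddle 64 mm long, 6 mm thick, 34 to 76 mm above the counter, on the grip plate's stand +x side. Upright hinge at its T foot end, 33 mm from this point; the free end points to the housing and stands out to +x when open. Fingers 30 mm either side of the leg's line clear the open lever within 30 mm of the T foot
- catch_button (a joint): travel of the catch button, in m: 0 is up, 0.006 is fully down; a spring pushes it back up, fully down takes 5 N
- catch_button_top (a point): centre of the top of the catch button, a round steel button 28 mm across on top of the housing; it is pressed straight down
- pointer (a point): the pointer, a 6 mm wide steel finger sticking out to stand +x from the bottom of the T foot, 16 mm above the counter; it moves with the leg. This point is on its centre line, 3 mm short of its end, 66 mm to +x of the leg's line
- mark: the length mark, fixed: a dark steel blade 18 mm long, 4 mm thick, 16 mm high on the base plate, 85 mm to stand +x of the leg's line. Origin at the middle of its underside, axes as the stand's. The pointer is at the mark when both are equally far along the stand's y axis; that takes 0.050 to 0.095 m of leg travel
- bowl: stainless bowl, 190 mm across, 75 mm high, standing loose; leave it alone. Origin: middle of its underside
- cup_a: white ceramic cup with handle, 76 mm across, 85 mm high; leave it alone. Origin: middle of its underside
- cup_b: a second such cup; leave it alone. Origin: middle of its underside

How it is judged:
On the way, in this order (a step that is already met when the one before it is completed fails the run):
1. the catch button is pressed fully down (value of joint catch_button above 0.005 m), for 0.02 s.
2. the catch button is let back up (value of joint catch_button below 0.001 m), for 0.1 s.
3. the leg is held at the mark with the lever still open (y of pointer in the frame of mark between -0.005 and 0.005 m and value of joint cam_lever above 0.15 rad and contact force between the fingers and leg above 1 N), for 0.1 s.
4. the cam lever is closed with the leg at the mark (y of pointer in the frame of mark between -0.005 and 0.005 m and value of joint cam_lever below 0.06 rad and contact force between the fingers and leg above 1 N), for 0.2 s.
At the end, for the whole second after the job is handed in: Through the last second the robot holds on: pointer within 5 mm of the mark along the leg's travel, cam lever within 0.06 rad of closed, fingers pressing on the leg (over 3 N, its lever counted) and on the lever (over 2 N), the leg at rest, the catch button up (y of pointer in the frame of mark between -0.005 and 0.005 m and value of joint cam_lever below 0.06 rad and contact force between the fingers and leg above 3 N and contact force between the fingers and cam_lever above 2 N and linear speed of leg below 0.01 m/s and value of joint catch_button below 0.001 m); the arm keeps its last pose, push and grip.
It fails at once if the lever is more than half closed while the leg is over 10 mm off the mark (value of joint cam_lever below 0.15 rad and not (y of pointer in the frame of mark between -0.01 and 0.01 m)).
It fails at once if a bystander is moved more than 20 mm (distance of any of bowl, cup_a, cup_b from where it was at the start of the episode above 0.02 m).
It also fails if it takes over 48 s, if anything falls off the work surface, if the arm or the gripper's body presses on something with over 40 N, if the wrist force passes 120 N, or if a joint passes its speed limit or range.

### The arm

A 6-joint arm with a two-finger parallel gripper is mounted at the origin on the work surface. World frame = base frame: x ahead of the robot, y to its left, z up, the work surface at z = 0. Lengths are in m, angles in rad, forces in N, time in s.
With the tool pointing down it reaches from about 0.25 to 0.775 m from the base axis. Payload 4 kg.
Tool frame: the origin (TCP) lies on the centre line of the jaws, within the pads' length; the fingertips stand 17 mm ahead of it and the grasp point (between the pads) lies 2 mm behind it; z points along the fingers, y is the line along which they close (so a half turn about z gives the same grasp; the last joint's range is limited). The gripper opens to 94 mm and grips with 3 to 60 N. Pads are 16 mm wide; open, the fingers measure 119 mm over their backs; the gripper's body (75 mm by 177 mm) begins 78 mm behind the grasp point.
Start: joints at [1.021, 0.087, 1.371, -0, 1.684, -0.103], TCP at [0.238, 0.496, 0.223] pointing down, gripper open.
Joint ranges: [-3.1, 3.1], [-0.76, 2.03], [0.27, 2.55], [-1.08, 4.22], [0.17, 2.65], [-2.57, 2.57]. Speed limits (rad/s): [2.79, 2.79, 3.14, 3.14, 3.14, 3.14].

### API

Orientations are given as [roll, pitch, yaw] about the fixed x, y, z axes, in that order (R = Rz(yaw) Ry(pitch) Rx(roll)).
In Python, from bench import robot gives the robot as it stands.
- The arm moves only by the tool servo_tool, never from a script. Its argument "plan" is a list of rows, each a list of 7 numbers: the shift along the tool's x, y, z normalised to -1 to 1, where 1 is 0.1 m, then the turn, a rotation vector about the tool's x, y, z normalised to -1 to 1, where 1 is pi/2 rad, then the finger opening in mm, from 0 to 94. In form: [[x, y, z, ax, ay, az, gripper], ...]. A call has 1 to 12 rows; each row is the pose to reach, as a shift and turn from the pose commanded when the call began, along the tool's axes at that moment; what a row does not reach only later rows make up. A row lasts 1/12 s, in which the tool goes at most 41.7 mm and 7.16 degrees, less where a joint would pass 70% of its speed; a pose out of reach is approached as far as the arm can. A call with a number of a shift or a turn outside -1 to 1 is refused whole. A call with a gripper value outside its range is refused whole. The fingers move at their own pace and stop on an object; the grip force is fixed at half the most. Time passes only in rows, so rows that repeat a pose let the fingers close. It gives the time, the measured TCP pose, the force, the opening and the grip force at its end, in the units of the state.
- robot.get_obs(): the state, without advancing time (a new reading comes with each control period).
- robot.snapshot(name): name is "scene" or "top" or "wrist"; returns the picture (384x512x3 uint8, red, green, blue); there is no depth.
- robot.camera_params(name): a dict with "camera_matrix" (3x3 intrinsics, pixels), "rvec" (rotation vector, rad) and "tvec" (3), from world to camera coordinates, as OpenCV has them; the wrist camera has in their place "tool_from_camera" (4x4, takes a point from camera to tool coordinates, whose origin is the TCP and whose axes are the flange's). Camera axes: x right, y down, z forward; pixel columns grow to the right and rows downward; lengths in m; the calibration is good to about 2 mm. A picture is of the moment at which its call begins: read the wrist's pose just before it. camera_params takes no time and is no camera call.
- robot.close_job(): hands the job in; it is judged then, once.
Trained networks look in the newest picture that a camera, given by its name, has taken for a name from the list of things; names that differ only in an ending like _2 or _b are one class to them, and where a whole thing is asked for, a point or a joint stands for the part that bears it (a point fixed in the world has none). Each returns a list of dicts, best first, with "conf" (0 to 1); they miss things now and then, are a little off and sometimes report something else, mostly with a low value. They report only what shows in the picture. A call takes as long as a camera call.
- robot.find_in(thing, camera): "extent" ([centre column, centre row, width, height] in pixels, round what is visible of it).
The state is a dict: "time": time; "joint_positions": joint angles; "qvel": joint speeds; "joint_torque": joint torques, N m; "tool_pos": TCP position; "ee_rot": TCP orientation; "wrist_force": force on the tool from outside, world axes, zero at the start; "wrist_torque": the same for the moment, N m; "width": finger opening in m; "finger_force": force on a finger pad.
Only numpy, scipy, OpenCV 4.12 (cv2) and the standard library are available. Lean on these libraries where they do the work, as an engineer would, in place of code of your own. Each camera call takes 0.05 s, during which the arm holds its last target. There are 200 camera calls.

## Working session

There is one attempt and no reset: what is moved stays moved. The work goes in short steps, Python scripts to look and compute and a tool call to move; the robot and the scene stay as the last step left them, time stands still between calls to the robot, and variables do not carry over. Pictures are saved under pics/ and viewed, at most 10 in all, crops included, and the job is handed in when it is done.

Besides the shell and the picture viewer there is one more tool, called after "Emit:" by a JSON object that holds its "method" and its "body", one argument or row to a line. servo_tool: Moves the arm, as the interface text tells. Scaled input: -1 to 1 covers 0.1 m each way for a shift and pi/2 rad each way for a turn. Its arguments: {"type":"object","properties":{"plan":{"type":"array","items":{"type":"array","items":{"type":"number"}}}},"required":["plan"]}

```bash
mkdir -p pics; cat > h.py <<'E'
import numpy as np, cv2
from bench import robot
from scipy.spatial.transform import Rotation as R
def cam(n):
    p=robot.camera_params(n); K=np.array(p["camera_matrix"],float)
    if n=="wrist":
        o=robot.get_obs(); T=np.eye(4); T[:3,:3]=R.from_euler('xyz',o["ee_rot"]).as_matrix(); T[:3,3]=o["tool_pos"]
        W=T@np.array(p["tool_from_camera"]); return K,W[:3,:3],W[:3,3]
    r=cv2.Rodrigues(np.array(p["rvec"],float))[0]; return K,r.T,-r.T@np.array(p["tvec"],float).ravel()
def ray(c,uv,z):
    K,Rm,t=c; d=Rm@np.linalg.solve(K,[uv[0],uv[1],1.]); return t+d*(z-t[2])/d[2]
def proj(c,X):
    K,Rm,t=c; q=K@(Rm.T@(np.asarray(X)-t)); return q[:2]/q[2]
def snap(n,f,crop=None,s=1):
    c=cam(n); im=robot.snapshot(n)[:,:,::-1]
    if crop: im=im[crop[1]:crop[3],crop[0]:crop[2]]
    cv2.imwrite("pics/"+f,cv2.resize(im,None,fx=s,fy=s,interpolation=cv2.INTER_CUBIC)); return c
def tool(w,yaw=None):
    "shift (normalised) from the present tool pose to world TCP w"
    o=robot.get_obs(); M=R.from_euler('xyz',o["ee_rot"]).as_matrix(); return M.T@(np.asarray(w)-o["tool_pos"])/0.1
E
python3 - <<'E'
from h import *
o=robot.get_obs(); print(o)
c=snap("top","top1.png",s=1.5); snap("scene","sc1.png",s=1.5)
print(c[2])
for n in ["catch_button_top","pointer","mark","t_foot","grip_plate","lever_mid","stand","bowl","cup_a"]:
    r=robot.find_in(n,"top"); print(n,[(np.round(q["extent"]),round(q["conf"],2)) for q in r[:3]])
E
```

```text
{'time': 0.0, 'joint_positions': array([ 1.02095091e+00,  8.79443651e-02,  1.37227040e+00,  5.45498393e-06,
        1.68361255e+00, -1.03086532e-01]), 'qvel': array([ 0.00016466,  0.00061084,  0.00098   , -0.00026975,  0.00033773,
       -0.0012976 ]), 'joint_torque': array([ 1.01876129e-03, -3.40178061e+01, -3.02433515e+01,  7.17389211e-02,
        3.28240881e-02, -1.51842705e-04]), 'tool_pos': array([0.23734405, 0.49556964, 0.22130178]), 'ee_rot': array([-3.13937042e+00, -2.35347971e-04,  2.69483412e+00]), 'wrist_force': array([ 0.66384221, -0.56263124,  0.42309778]), 'wrist_torque': array([ 0.02444713,  0.042615  , -0.0531752 ]), 'finger_force': 0.0, 'width': 0.09394511815484274}
[0.37067421 0.00134531 1.09815688]
catch_button_top [(array([417., 158.,  35.,  38.]), 0.64), (array([251., 211.,  10.,  14.]), 0.19)]
pointer [(array([272., 217.,  82.,  53.]), 0.87)]
mark []
t_foot [(array([272., 216.,  84.,  53.]), 0.59)]
grip_plate [(array([270., 217.,  86.,  58.]), 0.81), (array([104., 208.,  68.,  68.]), 0.72)]
lever_mid [(array([252., 212.,  16.,  20.]), 0.55), (array([245., 221., 133., 100.]), 0.54)]
stand [(array([243., 218., 132.,  96.]), 0.63)]
bowl [(array([101., 207.,  71.,  68.]), 0.6)]
cup_a [(array([415., 157.,  34.,  36.]), 0.79), (array([426., 221.,  40.,  40.]), 0.6), (array([270., 218.,  80.,  51.]), 0.33)]
```

View pics/top1.png

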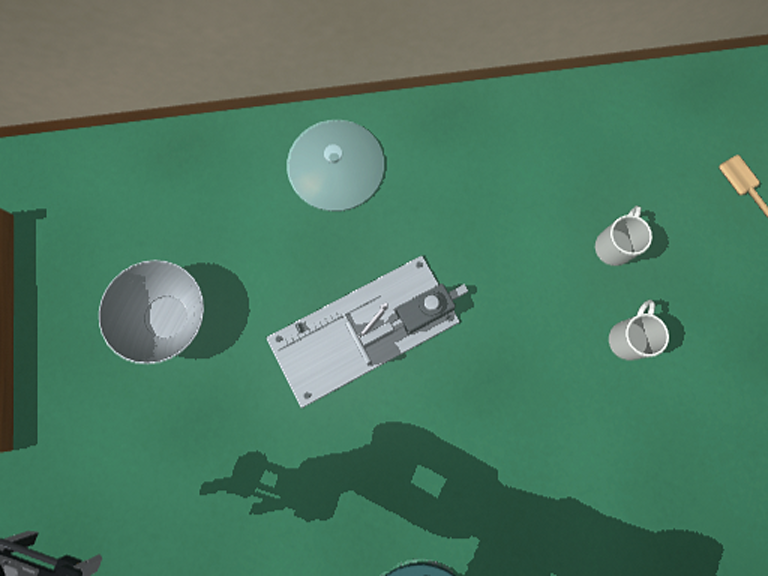

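View pics/sc1.png

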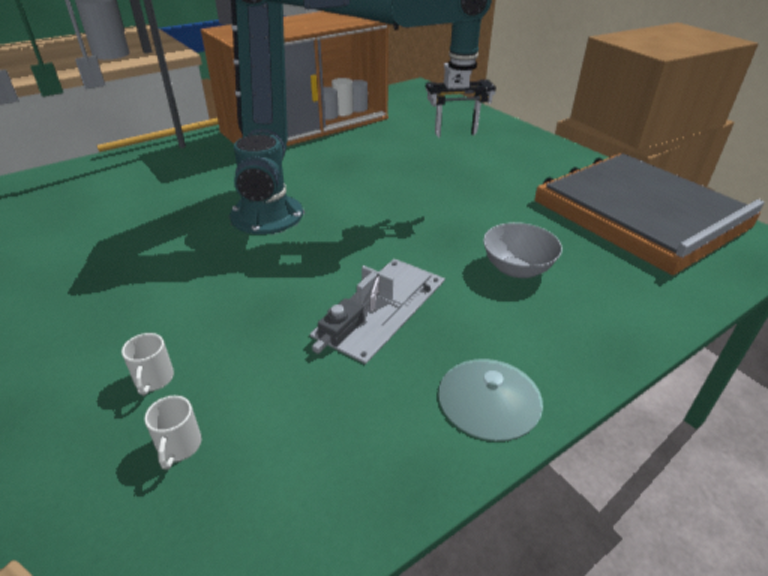

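The top view shows the stand plate with its corners at (1.5x px) (425,257), (461,322), (301,406) and (267,338). The button is at (432,302), the T foot near (357,342), the lever at (375,318) and the mark at (302,326). The bowl is to the left and the cups to the right, both well clear. I'll fit the stand pose from these corners.

```bash
cat >> h.py <<'E'
def fit(P,Q):
    "2D rigid fit local P -> world Q"
    P=np.array(P,float);Q=np.array(Q,float);p=P.mean(0);q=Q.mean(0);a=P-p;b=Q-q
    th=np.arctan2((a[:,0]*b[:,1]-a[:,1]*b[:,0]).sum(),(a*b).sum()); c,s=np.cos(th),np.sin(th); M=np.array([[c,-s],[s,c]])
    return th,q-M@p,np.linalg.norm((M@a.T).T-b,axis=1)
E
python3 - <<'E'
from h import *
c=cam("top")
L=[(.1,-.16),(-.05,-.16),(-.05,.18),(.1,.18)]
uv=np.array([(425,257),(461,322),(301,406),(267,338)])/1.5
W=[ray(c,u,.008)[:2] for u in uv]
th,t,e=fit(L,W); print("yaw",np.degrees(th),"t",t,e)
Rm=np.array([[np.cos(th),-np.sin(th)],[np.sin(th),np.cos(th)]])
def loc(u,z): return Rm.T@(ray(c,np.array(u)/1.5,z)[:2]-t)
b=robot.find_in("catch_button_top","top")
print("button",loc((432,302),.062),ray(c,np.array((432,302))/1.5,.062))
print("mark",loc((302,325),.016),"tfoot top ends",loc((346,315),.078),loc((371,363),.078),"lever end",loc((385,305),.076))
im=cv2.imread("pics/top1.png")[230:420,250:500]; cv2.imwrite("pics/c.png",cv2.resize(im,None,fx=3,fy=3,interpolation=cv2.INTER_CUBIC))
E
```

```text
yaw 20.15597348777664 t [0.50309106 0.01485853] [0.00281142 0.00243614 0.00328617 0.0030366 ]
button [ 0.00529205 -0.12155411] [ 0.54994376 -0.09742786  0.062     ]
mark [0.08700845 0.11073489] tfoot top ends [0.05416512 0.02853853] [-0.04268576  0.02816029] lever end [ 0.0380718 -0.0419092]
```

View pics/c.png

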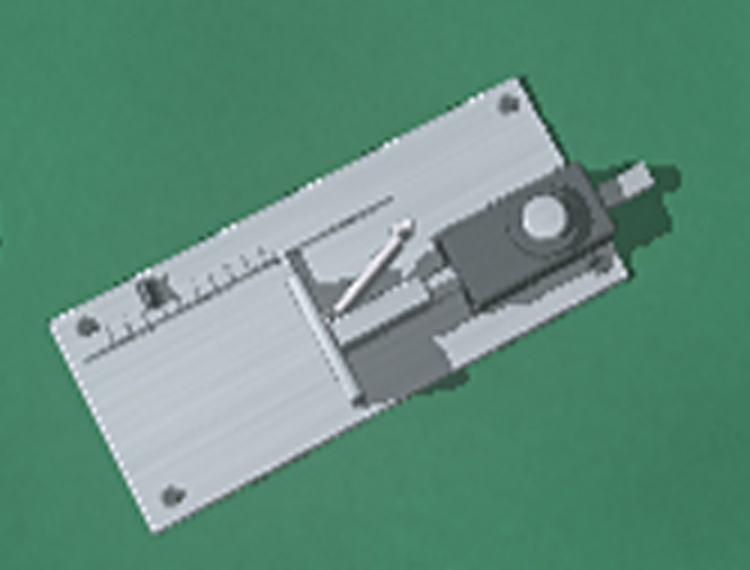

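The crop shows the leg fully in and the lever standing open. The mark is the dark blade at crop (153,292), and the button at (545,217) agrees with the fit. Now I'll turn the tool to the stand's yaw and go above it for a close look.

Emit:
{"method": "servo_tool", "body": {
  "plan": [
    [-1, -0.73, 0, 0, 0, 0.492, 94],
    [-1, -0.73, 0, 0, 0, 0.492, 94],
    [-1, -0.73, 0, 0, 0, 0.492, 94],
    [-1, -0.73, 0, 0, 0, 0.492, 94],
    [-1, -0.73, 0, 0, 0, 0.492, 94],
    [-1, -0.73, 0, 0, 0, 0.492, 94],
    [-1, -0.73, 0, 0, 0, 0.492, 94]
  ]
}}

```text
time: 1.18
tool_pos: [0.2966, 0.3867, 0.2227]
ee_rot: [3.141, -0.0, 1.918]
wrist_force: [-0.1, 0.3, 0.6]
width: 0.0942
finger_force: 0.0
```

```bash
python3 - <<'E'
from h import *
print(tool([.515,.0,.26]),np.round(robot.camera_params("wrist")["tool_from_camera"],3).tolist(), robot.camera_params("wrist")["camera_matrix"])
E
```

```text
[-4.37902361  0.73791232 -0.37346058] [[-0.001, -0.96, -0.28, 0.081], [1.0, -0.001, -0.001, -0.0], [0.001, -0.28, 0.96, -0.162], [0.0, 0.0, 0.0, 1.0]] [[268.93844843   0.         255.05718955]
 [  0.         268.93844843 190.62888589]
 [  0.           0.           1.        ]]
```

Emit:
{"method": "servo_tool", "body": {
  "plan": [
    [-1, 0.2, 0, 0, 0, 0, 40],
    [-1, 0.2, 0, 0, 0, 0, 40],
    [-1, 0.2, 0, 0, 0, 0, 40]
  ]
}}

```text
time: 1.43
tool_pos: [0.3507, 0.2976, 0.2225]
ee_rot: [3.141, 0.002, 1.924]
wrist_force: [-0.6, -0.4, -0.2]
width: 0.0773
finger_force: 0.0
```

Emit:
{"method": "servo_tool", "body": {
  "plan": [
    [-1, 0.2, 0, 0, 0, 0, 0],
    [-1, 0.2, 0, 0, 0, 0, 0],
    [-1, 0.2, 0, 0, 0, 0, 0]
  ]
}}

```text
time: 1.68
tool_pos: [0.4042, 0.2098, 0.2226]
ee_rot: [3.141, 0.002, 1.922]
wrist_force: [0.6, 0.8, -0.2]
width: 0.0576
finger_force: 0.0
```

Emit:
{"method": "servo_tool", "body": {
  "plan": [
    [-1, 0.2, 0, 0, 0, 0, 0],
    [-1, 0.2, 0, 0, 0, 0, 0],
    [-1, 0.2, 0, 0, 0, 0, 0]
  ]
}}

```text
time: 1.93
tool_pos: [0.4575, 0.1225, 0.2225]
ee_rot: [3.141, 0.002, 1.922]
wrist_force: [-0.7, 0.8, -0.2]
width: 0.0373
finger_force: 0.0
```

Emit:
{"method": "servo_tool", "body": {
  "plan": [
    [-1, 0.1, 0, 0, 0, 0, 0],
    [-1, 0.1, 0, 0, 0, 0, 0],
    [-1, 0.1, 0, 0, 0, 0, 0],
    [-1, 0.1, 0, 0, 0, 0, 0],
    [-1, 0.1, 0, 0, 0, 0, 0]
  ]
}}

```text
time: 2.35
tool_pos: [0.4997, 0.0351, 0.2222]
ee_rot: [-3.141, -0.001, 1.922]
wrist_force: [-0.7, -0.3, -0.0]
width: 0.0039
finger_force: 0.0
```

```bash
python3 - <<'E'
from h import *
o=robot.get_obs(); print(o["tool_pos"],o["ee_rot"],o["width"])
snap("wrist","w1.png",s=1.5)
for n in ["catch_button_top","pointer","mark","t_foot","lever_mid","grip_plate"]:
    r=robot.find_in(n,"wrist"); print(n,[(np.round(q["extent"]),round(q["conf"],2)) for q in r[:2]])
E
```

```text
[0.49969468 0.03512173 0.22219   ] [-3.14101205e+00 -1.05444435e-03  1.92180088e+00] 0.0039055852749136743
catch_button_top [(array([254., 283.,   6.,  25.]), 0.72)]
pointer [(array([264., 199.,  82.,  68.]), 0.66)]
mark [(array([262., 199.,  82.,  72.]), 0.27)]
t_foot [(array([264., 199.,  84.,  69.]), 0.62)]
lever_mid [(array([276., 209.,  26.,  50.]), 0.62)]
grip_plate [(array([263., 198.,  87.,  73.]), 0.62)]
```

View pics/w1.png

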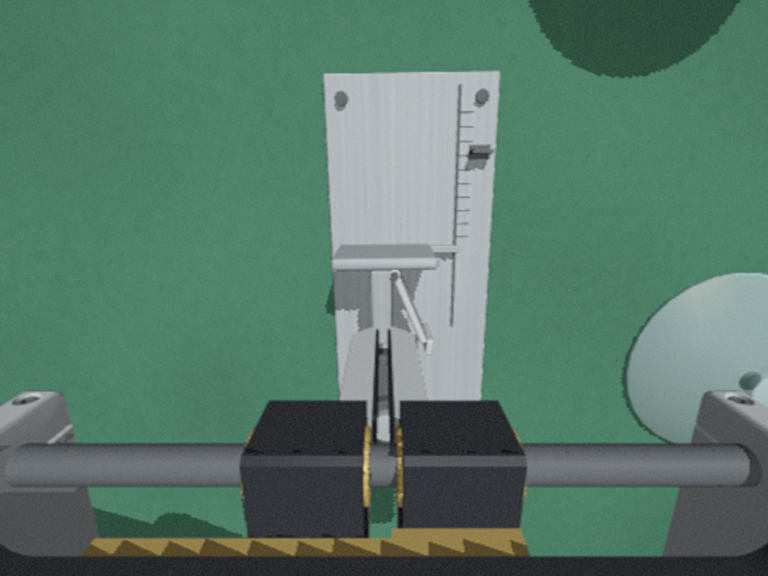

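The wrist view (1.5x) shows the plate's far corners at (325,73) and (499,72), the mark's top at about (481,148) and the pointer at about (447,249). The T foot's top edge runs from (333,264) to (436,263).

```bash
python3 - <<'E'
from h import *
c=cam("wrist"); r=lambda u,z: ray(c,np.array(u)/1.5,z)[:2]
cor=[r((325,73),.008),r((499,72),.008)]
d=cor[0]-cor[1]; print("width",np.linalg.norm(d),"x-axis dir deg",np.degrees(np.arctan2(-d[1],-d[0])))
el=[r((325,73),.008),r((337,392),.008)]; e=el[0]-el[1]; print("left edge yaw",np.degrees(np.arctan2(-e[0],e[1])))
er=[r((499,72),.008),r((482,392),.008)]; e=er[0]-er[1]; print("right edge yaw",np.degrees(np.arctan2(-e[0],e[1])))
tf=[r((333,268),.078),r((436,267),.078)]; d=tf[1]-tf[0]; print("T w",np.linalg.norm(d),"deg",np.degrees(np.arctan2(d[1],d[0])))
th=np.radians(20.15); M=np.array([[np.cos(th),-np.sin(th)],[np.sin(th),np.cos(th)]])
th2,t,err=fit([(-.05,.18),(.1,.18)],cor); t=np.mean(cor,0)-M@[.025,.18]; print("origin",t)
L=lambda u,z: np.round(M.T@(r(u,z)-t),4)
print("mark",L((481,148),.016),"pointer",L((447,249),.016),"T inner ends",L((333,268),.078),L((436,267),.078),"lever hinge",L((394,273),.076),"lever end",L((429,350),.076))
print("button top view loc", M.T@(ray(cam("top"),np.array((432,302))/1.5,.062)[:2]-t))
b=t+M@[0,-.11]; print(b)
E
```

```text
width 0.14670965248345497 x-axis dir deg 20.483272964299307
left edge yaw 20.292585106649128
right edge yaw 21.437547041486663
T w 0.08055064220434965 deg 20.76825526553898
origin [0.50580414 0.01656893]
mark [0.0855 0.1194] pointer [0.0601 0.0306] T inner ends [-0.0384  0.0275] [0.0421 0.0284] lever hinge [0.0094 0.023 ] lever end [ 0.0392 -0.0434]
button top view loc [ 0.0021685  -0.12222468]
[ 0.54369684 -0.08669841]
```

```bash
python3 - <<'E'
from h import *
print(tool([.549,-.098,.10]))
E
```

```text
[-1.43435195e+00 -3.60921442e-05  1.22694571e+00]
```

Emit:
{"method": "servo_tool", "body": {
  "plan": [
    [-1, 0, 0.2, 0, 0, -0.005, 0],
    [-1, 0, 0.2, 0, 0, -0.005, 0],
    [-1, 0, 0.2, 0, 0, -0.005, 0]
  ]
}}

```text
time: 2.95
tool_pos: [0.5345, -0.0608, 0.2014]
ee_rot: [-3.14, 0.002, 1.93]
wrist_force: [-0.3, -0.3, -0.4]
width: 0.0006
finger_force: 0.0
```

Emit:
{"method": "servo_tool", "body": {
  "plan": [
    [-0.43, 0, 0.4, 0, 0, 0, 0],
    [-0.43, 0, 1, 0, 0, 0, 0],
    [-0.43, 0, 1, 0, 0, 0, 0],
    [-0.43, 0, 1, 0, 0, 0, 0],
    [-0.43, 0, 1, 0, 0, 0, 0]
  ]
}}

```text
time: 3.37
tool_pos: [0.5478, -0.0979, 0.1009]
ee_rot: [-3.138, -0.003, 1.93]
wrist_force: [0.1, 0.4, 0.6]
width: 0.0004
finger_force: 0.0
```

```bash
python3 - <<'E'
from h import *
print(tool([.549,-.098,.10]),robot.get_obs()["wrist_force"])
a=robot.snapshot("top")[130:260,200:330,::-1]; b=robot.snapshot("scene")[140:270,150:330,::-1]
z=lambda i:cv2.resize(i,(400,int(400*i.shape[0]/i.shape[1])),interpolation=cv2.INTER_CUBIC)
a,b=z(a),z(b); h=min(len(a),len(b)); cv2.imwrite("pics/p2.png",np.hstack([a[:h],b[:h]]))
E
```

```text
[-0.00495415  0.01080256  0.00880946] [0.07448092 0.37631447 0.64826453]
```

View pics/p2.png

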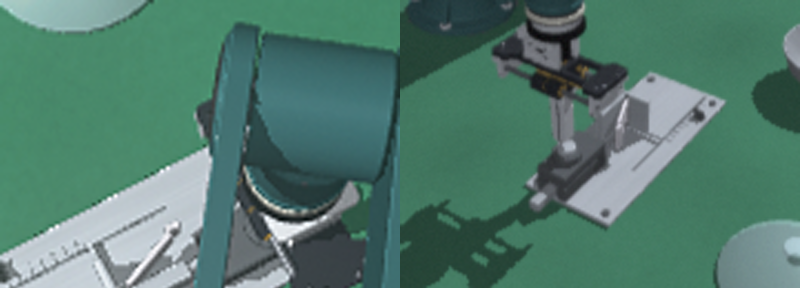

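The scene view shows the closed fingertips straight above the button, so I'll press down.

Emit:
{"method": "servo_tool", "body": {
  "plan": [
    [0, 0.01, 0.08, 0, 0, 0, 0],
    [0, 0.01, 0.16, 0, 0, 0, 0],
    [0, 0.01, 0.2, 0, 0, 0, 0],
    [0, 0.01, 0.2, 0, 0, 0, 0]
  ]
}}

```text
time: 3.8
tool_pos: [0.5524, -0.0982, 0.0871]
ee_rot: [3.135, 0.004, 1.931]
wrist_force: [-2.1, 1.1, 12.7]
width: 0.0008
finger_force: 6.4
```

Emit:
{"method": "servo_tool", "body": {
  "plan": [
    [0, 0, 0.03, 0, 0, 0, 0],
    [0, 0, 0.03, 0, 0, 0, 0]
  ]
}}

```text
time: 3.97
tool_pos: [0.5525, -0.0983, 0.0869]
ee_rot: [3.135, 0.004, 1.931]
wrist_force: [-5.7, 2.0, 22.8]
width: 0.0006
finger_force: 11.5
```

```bash
python3 - <<'E'
from h import *
b=robot.snapshot("scene")[170:250,190:290,::-1]; cv2.imwrite("pics/p3.png",cv2.resize(b,None,fx=6,fy=6,interpolation=cv2.INTER_CUBIC))
E
```

```text
(no output)
```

View pics/p3.png

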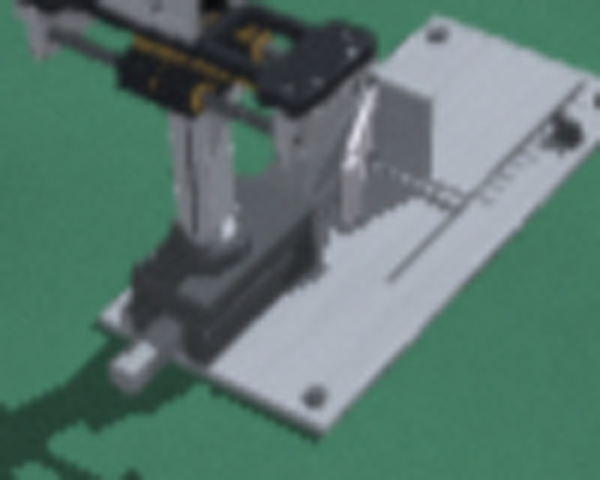

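The catch button is fully down: it hit a stiff stop at 23 N. Next I'll release it and move above the leg.

Emit:
{"method": "servo_tool", "body": {
  "plan": [
    [0, 0, -0.3, 0, 0, 0, 0],
    [0, 0, -0.7, 0, 0, 0, 64],
    [0, 0, -0.7, 0, 0, 0, 64],
    [0.4, 0, -0.7, 0, 0, 0, 64],
    [0.8, 0, -0.7, 0, 0, 0, 64],
    [1, 0, -0.7, 0, 0, 0, 64],
    [1, 0, -0.7, 0, 0, 0, 64],
    [1, 0, -0.7, 0, 0, 0, 64],
    [1, 0, -0.7, 0, 0, 0, 64]
  ]
}}

```text
time: 4.77
tool_pos: [0.5153, -0.0051, 0.1497]
ee_rot: [3.141, 0.001, 1.93]
wrist_force: [-0.5, -0.3, -0.1]
width: 0.0504
finger_force: 0.0
```

```bash
python3 - <<'E'
from h import *
o=robot.get_obs(); print(o["tool_pos"],o["ee_rot"],o["width"],o["wrist_force"])
print(tool([.5058-.0055,.0166+.015,.15]))
snap("wrist","w2.png",s=1.5)
E
```

```text
[ 0.51532409 -0.00514313  0.14970942] [3.14090254e+00 1.04815776e-03 1.93007072e+00] 0.05039657147001114 [-0.4775673  -0.27046978 -0.06772503]
[ 0.39679233 -0.01145906 -0.00332964]
```

View pics/w2.png

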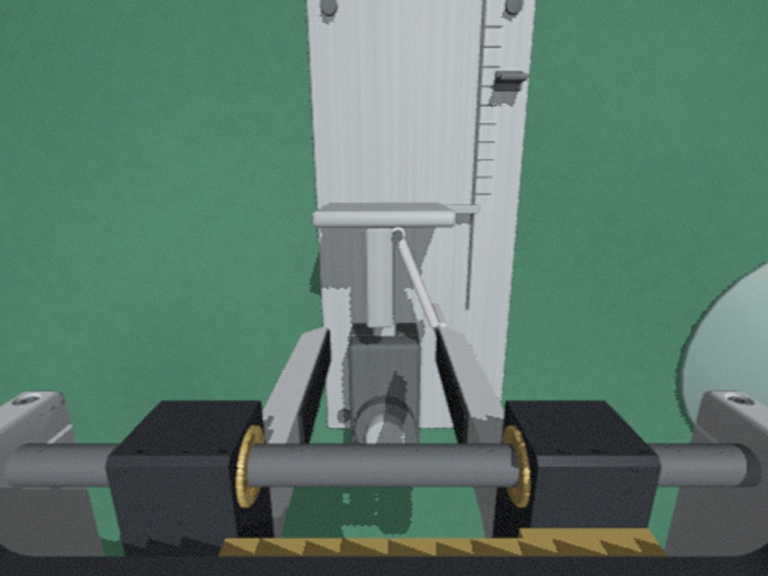

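The second wrist view (1.5x) shows the T foot's top inner edge at row 226, columns 314 to 456. The mark is at (511,75), the pointer at (462,210), and the grip plate's top spans columns 366 to 394. The button is back up and the lever is still open.

```bash
python3 - <<'E'
from h import *
c=cam("wrist"); o=robot.get_obs(); M=R.from_euler('xyz',o["ee_rot"]).as_matrix()
T=lambda u,z: np.round((M.T@(ray(c,np.array(u)/1.5,z)-o["tool_pos"]))*1000,1)[:2]
print("T",T((314,226),.078),T((456,226),.078)); print("plate",T((366,232),.079),T((394,232),.079),T((369,326),.079),T((394,326),.079))
print("mark",T((511,75),.016),"pointer",T((462,210),.016))
print("edges",T((307,20),.008),T((327,400),.008),T((535,20),.008),T((508,400),.008))
print("lever", T((398,234),.076),T((437,326),.076),"shoulder",T((430,326),.076))
E
```

```text
T [ 49.4 -40.1] [49.3 42.1]
plate [ 46. -10.] [46.   6.2] [-12.3  -8.9] [-12.4   6.6]
mark [140.6  84.7] pointer [52.4 57. ]
edges [175.1 -50. ] [-108.7  -48.1] [174.9  99.9] [-108.8  106.6]
lever [44.3  8.7] [-13.6  33.7] shoulder [-13.6  29.3]
```

Emit:
{"method": "servo_tool", "body": {
  "plan": [
    [0.36, 0.01, 0, 0, 0, 0, 64],
    [0.36, 0.01, 0, 0, 0, 0, 64],
    [0.36, 0.01, 0.3, 0, 0, 0, 64],
    [0.36, 0.01, 0.5, 0, 0, 0, 64],
    [0.36, 0.01, 0.75, 0, 0, 0, 64],
    [0.36, 0.01, 0.98, 0, 0, 0, 64],
    [0.36, 0.01, 0.98, 0, 0, 0, 64]
  ]
}}

```text
time: 5.4
tool_pos: [0.4998, 0.0284, 0.0462]
ee_rot: [-3.132, -0.004, 1.928]
wrist_force: [-0.8, 0.6, -0.7]
width: 0.064
finger_force: 0.0
```

Emit:
{"method": "servo_tool", "body": {
  "plan": [
    [0.05, 0, 0, 0, 0, 0, 64],
    [0.15, 0, 0, 0, 0, 0, 64],
    [0.25, 0, 0, 0, 0, 0, 64],
    [0.4, 0, 0, 0, 0, 0, 64],
    [0.55, 0, 0, 0, 0, 0, 64],
    [0.7, 0, 0, 0, 0, 0, 64],
    [0.8, 0, 0, 0, 0, 0, 64],
    [0.8, 0, 0, 0, 0, 0, 64],
    [0.8, 0, 0, 0, 0, 0, 64]
  ]
}}

```text
time: 6.15
tool_pos: [0.476, 0.1036, 0.0532]
ee_rot: [3.14, 0.002, 1.931]
wrist_force: [0.2, -4.2, 1.6]
width: 0.0638
finger_force: 2.1
```

```bash
python3 - <<'E'
from h import *
o=robot.get_obs(); print(o["tool_pos"],o["ee_rot"],o["width"],o["wrist_force"])
snap("wrist","w3.png",s=1.5)
E
```

```text
[0.47601505 0.10364451 0.05318009] [3.13996169e+00 2.41240133e-03 1.93079727e+00] 0.06375018470784732 [ 0.19720982 -4.18038915  1.64146602]
```

View pics/w3.png

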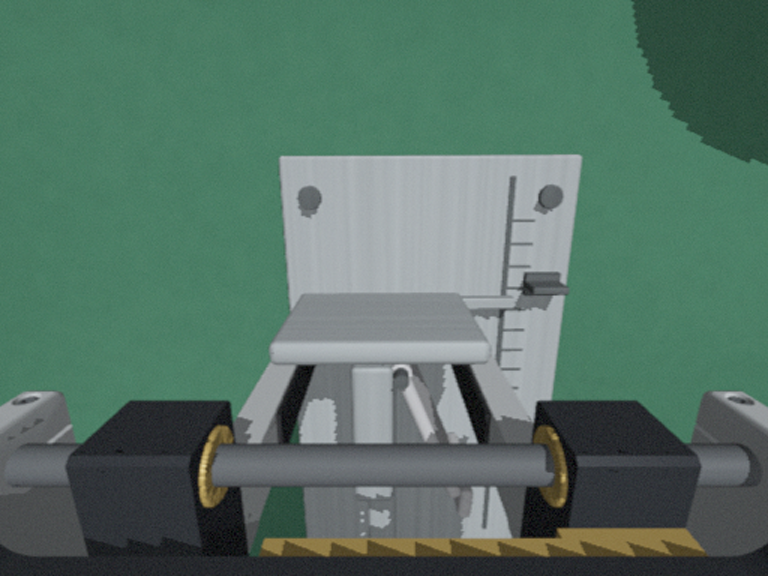

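The leg is being pushed out with about 4 N. The pointer is at about (488,302) and the mark at about (545,280), so roughly 10 to 15 mm remain. I'll zoom in to measure the gap.

```bash
python3 - <<'E'
import cv2
im=cv2.imread("pics/w3.png")[255:325,455:580]; cv2.imwrite("pics/c3.png",cv2.resize(im,None,fx=6,fy=6,interpolation=cv2.INTER_CUBIC))
E
```

```text
(no output)
```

View pics/c3.png

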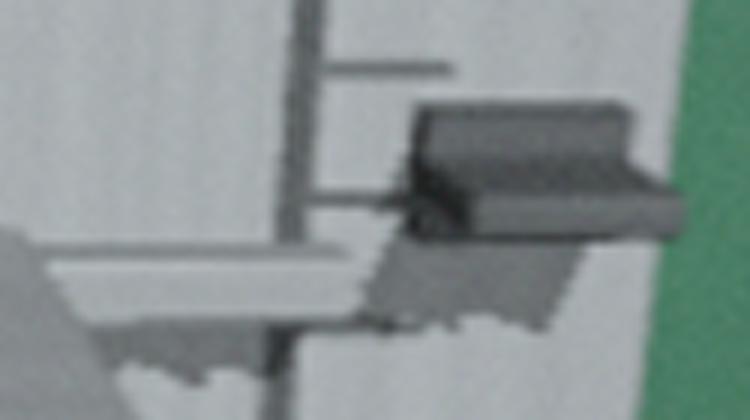

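```bash
python3 - <<'E'
from h import *
c=cam("wrist"); o=robot.get_obs(); M=R.from_euler('xyz',o["ee_rot"]).as_matrix()
T=lambda u,z: np.round((M.T@(ray(c,(455/1.5+u[0]/9,255/1.5+u[1]/9),z)-o["tool_pos"]))*1000,1)[:2]
print("mark top edges",T((577,190),.024),T((577,240),.024),"base edge",T((520,100),.008))
for z in (.016,.018,.019): print("pointer",z,T((215,258),z),T((210,322),z))
E
```

```text
mark top edges [25.1 83. ] [20.8 83.5] base edge [28.7 83.9]
pointer 0.016 [16.6 55.8] [10.8 55.8]
pointer 0.018 [17.3 55.3] [11.5 55.3]
pointer 0.019 [17.6 55. ] [11.8 55. ]
```

```bash
cat > fitw.py <<'E'
from h import *
from scipy.optimize import least_squares
def run(mk,pt,pl,zp=(.016,.018,.019)):
    "mk: base outer L,R; top outer L,R; top inner L,R. pt: top outer/inner right end. pl: far plate corners (raw pixels)"
    P=robot.camera_params("wrist"); K=np.array(P["camera_matrix"]); A=np.array(P["tool_from_camera"]); z0=robot.get_obs()["tool_pos"][2]
    for zt in zp:
        def f(v,full=False):
            m,x0,p,dz,pit,yaw,yp=v[:7]
            Y=lambda x,y:(y*np.cos(yaw)-x*np.sin(yaw), x0+x*np.cos(yaw)+y*np.sin(yaw))
            X=[(76,m+2,8),(94,m+2,8),(76,m+2,24),(94,m+2,24),(76,m-2,24),(94,m-2,24),(69,p+3,zt*1e3),(69,p-3,zt*1e3),(-50,yp,8),(100,yp,8)]
            q=[]
            for x,y,z in X:
                a,b=Y(x,y); w=np.array([a/1e3,b/1e3,z0-z/1e3+dz/1e3])
                c=R.from_euler('x',pit).as_matrix()@(A[:3,:3].T@(w-A[:3,3])); c=K@c; q.append(c[:2]/c[2])
            r=(np.array(q)-np.vstack([mk,pt,pl]))
            return r if full else np.r_[r.ravel(),dz/3,pit/.01,yaw/.01]
        s=least_squares(f,[22,1,14,0,0,0,90],loss="soft_l1"); print(zt,"m,x0,p,dz,pit,yaw,yp",np.round(s.x,3),"m-p",round(s.x[0]-s.x[2],1)); 
    print(np.round(f(s.x,True),1).tolist())
E
python3 - <<'E'
from fitw import *
C=lambda L:[(455/1.5+a/9,255/1.5+b/9) for a,b in L]
run(C([(415,102),(632,102),(470,190),(685,190),(470,240),(685,238)]),C([(365,256),(352,322)]),[(281/1.5,156/1.5),(580/1.5,156/1.5)])
E
```

```text
0.016 m,x0,p,dz,pit,yaw,yp [ 2.2482e+01 -4.8700e-01  1.2886e+01  2.2120e+00  0.0000e+00 -2.0000e-03
  8.6971e+01] m-p 9.6
0.018 m,x0,p,dz,pit,yaw,yp [ 2.2503e+01 -6.2700e-01  1.3513e+01  2.2320e+00  1.0000e-03 -1.0000e-03
  8.6935e+01] m-p 9.0
0.019 m,x0,p,dz,pit,yaw,yp [ 2.2518e+01 -7.1000e-01  1.3822e+01  2.2480e+00  1.0000e-03 -1.0000e-03
  8.6918e+01] m-p 8.7
[[-0.6, 3.8], [-2.4, 3.8], [0.4, -0.4], [0.5, -0.4], [-0.2, -0.8], [-0.2, -0.6], [-0.3, 0.0], [0.4, -0.0], [-0.2, 0.3], [2.6, -0.1]]
```

Emit:
{"method": "servo_tool", "body": {
  "plan": [
    [0.04, 0, 0, 0, 0, 0, 64],
    [0.09, 0, 0, 0, 0, 0, 64],
    [0.09, 0, 0, 0, 0, 0, 64],
    [0.09, 0, 0, 0, 0, 0, 64]
  ]
}}

```text
time: 6.53
tool_pos: [0.4733, 0.112, 0.0528]
ee_rot: [3.139, 0.001, 1.929]
wrist_force: [-0.0, -6.2, 2.9]
width: 0.0641
finger_force: 2.2
```

```bash
python3 - <<'E'
from h import *
o=robot.get_obs(); print(o["tool_pos"],o["ee_rot"],o["width"],o["wrist_force"])
im=robot.snapshot("wrist")[:,:,::-1]; cv2.imwrite("pics/w4raw.png",im)
a=cv2.resize(im[175:235,300:390],None,fx=8,fy=8,interpolation=cv2.INTER_CUBIC); cv2.imwrite("pics/c4.png",a)
E
```

```text
[0.47327994 0.11204146 0.0527681 ] [3.13901369e+00 1.30226713e-03 1.92929423e+00] 0.06410340142962974 [-0.0154474  -6.1961272   2.93763144]
```

View pics/c4.png

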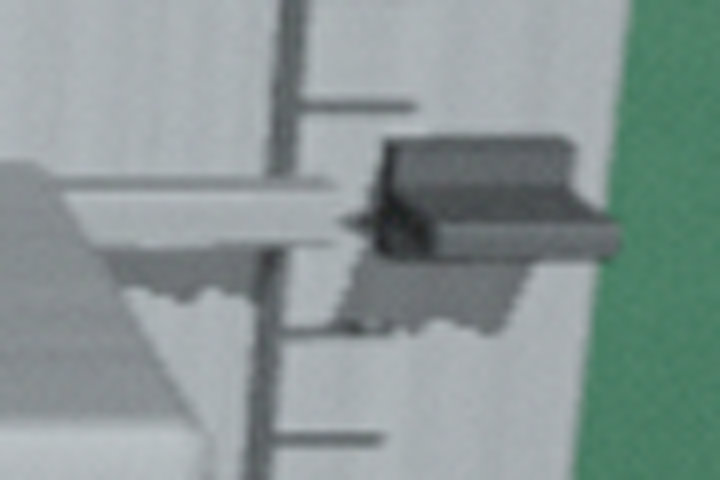

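```bash
python3 - <<'E'
from fitw import *
C=lambda L:[(300+a/8,175+b/8) for a,b in L]
im=cv2.imread("pics/w4raw.png").astype(int).sum(2)/3
print("col 375px far edge",[int(x) for x in im[60:130,350]][::2])
for base in (137,165): run(C([(387,base),(575,base),(437,217),(617,217),(437,260),(617,260)]),C([(335,188),(325,244)]),[(281/1.5,170/1.5),(580/1.5,170/1.5)],zp=(.016,.019))
E
```

```text
col 375px far edge [102, 106, 106, 101, 104, 98, 102, 103, 101, 103, 102, 103, 101, 104, 99, 102, 100, 101, 106, 103, 104, 101, 101, 102, 103, 103, 105, 101, 180, 173, 173, 175, 173, 173, 173]
0.016 m,x0,p,dz,pit,yaw,yp [ 1.3750e+01 -1.0880e+00  1.2820e+01  2.3290e+00  2.0000e-03 -0.0000e+00
  8.0089e+01] m-p 0.9
0.019 m,x0,p,dz,pit,yaw,yp [ 1.3765e+01 -1.2550e+00  1.3775e+01  2.4310e+00  2.0000e-03 -0.0000e+00
  8.0084e+01] m-p -0.0
[[-1.1, 3.3], [-2.5, 3.3], [-0.5, -0.4], [0.8, -0.4], [-1.0, -0.8], [0.1, -0.8], [1.1, -0.1], [1.7, 0.2], [-0.3, 0.2], [0.9, -0.0]]
0.016 m,x0,p,dz,pit,yaw,yp [ 1.3879e+01 -1.0750e+00  1.3299e+01  2.4650e+00 -1.0000e-03 -1.0000e-03
  8.0586e+01] m-p 0.6
0.019 m,x0,p,dz,pit,yaw,yp [ 1.3887e+01 -1.2360e+00  1.4256e+01  2.5660e+00 -1.0000e-03 -0.0000e+00
  8.0589e+01] m-p -0.4
[[-1.1, 0.3], [-2.6, 0.2], [-0.5, 0.0], [0.8, 0.0], [-1.0, -0.4], [0.1, -0.4], [1.1, -0.1], [1.7, 0.2], [-0.3, 0.2], [0.8, -0.1]]
```

Aligned to about 1 mm, and the lever is still open. Now I'll close the grip and keep pushing.

Emit:
{"method": "servo_tool", "body": {
  "plan": [
    [0.01, 0, 0, 0, 0, 0, 64],
    [0.01, 0, 0, 0, 0, 0, 64],
    [0.01, 0, 0, 0, 0, 0, 50],
    [0.01, 0, 0, 0, 0, 0, 40],
    [0.01, 0, 0, 0, 0, 0, 30],
    [0.01, 0, 0, 0, 0, 0, 20],
    [0.01, 0, 0, 0, 0, 0, 10],
    [0.01, 0, 0, 0, 0, 0, 0],
    [0.01, 0, 0, 0, 0, 0, 0],
    [0.01, 0, 0, 0, 0, 0, 0],
    [0.01, 0, 0, 0, 0, 0, 0],
    [0.01, 0, 0, 0, 0, 0, 0]
  ]
}}

```text
time: 7.58
tool_pos: [0.471, 0.113, 0.0509]
ee_rot: [-3.14, 0.0, 1.93]
wrist_force: [-2.2, -5.8, 0.6]
width: 0.0213
finger_force: 31.1
```

```bash
python3 - <<'E'
from fitw import *
o=robot.get_obs(); print(o["tool_pos"],o["ee_rot"],o["width"],o["wrist_force"],o["finger_force"])
a=cv2.imread("pics/w4raw.png").mean(2); im=robot.snapshot("wrist")[:,:,::-1]; cv2.imwrite("pics/w5raw.png",im); b=im.mean(2)
for n,c in (("pointer",slice(325,334)),("marktop",slice(358,374))):
    print(n); print(a[190:212,c].mean(1).astype(int)); print(b[190:212,c].mean(1).astype(int))
E
```

```text
[0.47096685 0.11295785 0.05087938] [-3.13975848e+00  2.52714997e-04  1.92953806e+00] 0.021346136139907997 [-2.21073193 -5.81056404  0.55703576] 31.05672597885132
pointer
[172 172 168 169 169 169 166 142 144 178 173 169 168 168 167 138 110 104
 104 104 105 121]
[175 176 176 176 175 175 175 175 143 142 180 174 170 169 169 169 153 122
 114 113 113 115]
marktop
[174 159 114 102 109 111 112 110  95  87  81  78  83 111 108 102 100 102
 136 141 144 144]
[173 173 174 174 157 101  92 100 102 102  99  82  77  78  77  82 110 108
 102  97  88 125]
```

Emit:
{"method": "servo_tool", "body": {
  "plan": [
    [0, 0, 0, 0, 0, 0, 0],
    [0, 0, 0, 0, 0, 0, 0],
    [0, 0, 0, 0, 0, 0, 0],
    [0, 0, 0, 0, 0, 0, 0],
    [0, 0, 0, 0, 0, 0, 0],
    [0, 0, 0, 0, 0, 0, 0]
  ]
}}

```text
time: 8.13
tool_pos: [0.471, 0.1129, 0.0509]
ee_rot: [-3.14, 0.0, 1.929]
wrist_force: [-1.3, -6.1, -0.8]
width: 0.0213
finger_force: 31.1
```

```bash
python3 - <<'E'
from fitw import *
C=lambda L:[(300+a/8,175+b/8) for a,b in L]
S=lambda L,d:[(a,b+d) for a,b in L]
run(S(C([(387,165),(575,165),(437,217),(617,217),(437,260),(617,260)]),2.7),S(C([(335,188),(325,244)]),1.2),[(281/1.5,173/1.5),(580/1.5,173/1.5)],zp=(.016,.019))
o=robot.get_obs(); print(o["time"],o["tool_pos"],o["width"],o["wrist_force"],o["finger_force"])
E
```

```text
0.016 m,x0,p,dz,pit,yaw,yp [ 1.1933e+01 -1.0980e+00  1.2560e+01  3.7240e+00 -1.0000e-03 -0.0000e+00
  7.9221e+01] m-p -0.6
0.019 m,x0,p,dz,pit,yaw,yp [ 1.1947e+01 -1.2400e+00  1.3544e+01  3.8250e+00 -1.0000e-03 -0.0000e+00
  7.9238e+01] m-p -1.6
[[-1.2, 0.1], [-2.6, 0.1], [-0.5, 0.1], [0.8, 0.1], [-1.0, -0.3], [0.1, -0.3], [1.3, -0.1], [1.8, 0.2], [-0.3, 0.2], [0.9, -0.1]]
8.1333 [0.47096492 0.11293398 0.0508625 ] 0.021324013094296355 [-1.34474956 -6.1111738  -0.76987142] 31.059916354715824
```

The hold is steady: the pointer is within about 1.5 mm of the mark, the lever is clamped flat (21.3 mm opening) and the grip is 31 N. Handing in.

```bash
python3 -c "
from bench import robot
print(robot.close_job())"
```

```text
the job is handed in; nothing more can be done
None
```

I handed the job in with the catch button pressed and released, and the leg held within about 1.5 mm of the mark by wrist-camera fit; the lever and grip plate are clamped at 31 N, closed judging by the 21.3 mm finger opening since I could not see its free end, and the bowl and cups were not touched.

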